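Load the sampler tray in reverse order

ROBOT

A 6-joint arm with a two-finger parallel gripper is mounted at the origin on the work surface. World frame = base frame: x ahead of the robot, y to its left, z up, the work surface at z = 0. Lengths are in mm, angles in rad, forces in N, time in s.
With the tool pointing down it reaches from about 275 to 1000 mm from the base axis. Payload 8.4 kg.
Tool frame: the origin (TCP) lies at the very end of the fingers, on their centre line; the grasp point (between the pads) lies 19 mm behind it; z points along the fingers, y is the line along which they close (so a half turn about z gives the same grasp; the last joint's range is limited). The gripper opens to 85 mm and grips with 20 to 120 N. Pads are 22 mm wide; open, the fingers measure 114 mm over their backs; the gripper's body (76 mm by 85 mm) begins 54 mm behind the grasp point. The pads swing forward as they close: fully open they stand 13 mm farther back than shut.
Start: joints at [1.288, 0.353, 1.633, -0, 1.155, -0.002], TCP at [173.201, 600.524, 202.681] pointing down, gripper open.
Joint ranges: [-2.63, 2.63], [-0.92, 2.1], [0.06, 2.66], [-1.3, 4.44], [0, 2.69], [-3.02, 3.02]. Speed limits (rad/s): [2.22, 2.22, 2.79, 3.14, 3.14, 3.14].

INTERFACE

Orientations are given as [roll, pitch, yaw] about the fixed x, y, z axes, in that order (R = Rz(yaw) Ry(pitch) Rx(roll)).
In Python, from rig import sensors, grab_frame, camera_params, order gives the robot as it stands. The module is installed in compiled form; this text tells all that it offers.
- The arm moves only by the tool move_arm, never from a script. Its argument "motion" is a list of rows, each a list of 7 numbers: the turn, a rotation vector about the tool's x, y, z in a scale on which 1.0 is 4 rad, then the shift along the tool's x, y, z in a scale on which 1.0 is 0.75 m, then the finger opening in m, from 0 to 0.0854. A call has 1 to 8 rows; each row is the pose to reach, as a shift and turn from the pose commanded when the call began, along the tool's axes at that moment; what a row does not reach only later rows make up. A row lasts 1/8 s, in which the tool goes at most 62.5 mm and 10.7 degrees, less where a joint would pass 70% of its speed; a pose out of reach is approached as far as the arm can. Shift and turn numbers lie between -1 and 1, and a call with a number outside is refused. A call with a gripper value outside its range is refused whole. The fingers move at their own pace and stop on an object; "grip_force" is the grip in N (left out, the last holds). Time passes only in rows, so rows that repeat a pose let the fingers close. It gives the time, the measured TCP pose, the force, the opening and the grip force at its end, in the units of the state.
- sensors.sense(): the state, without advancing time (a new reading comes with each control period).
- grab_frame(name): name is "scene" or "top"; returns (picture, depth): 420x560x3 uint8, red, green, blue; 420x560 float32, mm along the optical axis (not along the pixel's ray), 0 where there is no reading.
- camera_params(name): a dict with "camera_matrix" (3x3 intrinsics, pixels), "k1" (the pictures are not rectified: a ray, as slopes to the right and down, at radius r is drawn at 1 + k1 r^2 times it, then the intrinsics apply), "world_from_camera" (4x4, takes a point from camera to world coordinates). Camera axes: x right, y down, z forward; pixel columns grow to the right and rows downward; lengths in mm; the calibration is good to about 2 mm. A picture is of the moment at which its call begins. camera_params takes no time and is no camera call.
- order.sign_off(): hands the job in; it is judged then, once.
The state is a dict: "clock": time; "qpos": joint angles; "qvel": joint speeds; "joint_efforts": joint torques, N m; "eef_pos": TCP position; "tcp_rot": TCP orientation; "contact_force": force on the tool from outside, world axes, zero at the start; "wrist_torque": the same for the moment, N m; "opening": opening from 0.0 (shut) to 1.0 (fully open); "grasp_force": force on a finger pad.
Only numpy, scipy, OpenCV 4.12 (cv2) and the standard library are available. Lean on these libraries where they do the work, as an engineer would, in place of code of your own. Each camera call takes 0.05 s, during which the arm holds its last target. There are 200 camera calls.

TASK

The sampler draws its row from the far end, so move the four sample bottles from the prep rack into the four pockets of the white sampler tray in reverse order: the bottle nearest the carrying loop of the prep rack goes into the pocket farthest from the tray's loop, the next one into the next pocket, and so on, until the one farthest from the prep rack's loop stands nearest the tray's loop. Set each bottle down standing upright on the floor of its pocket; do not drop or tip over any of them.

Things in the scene. Friction and masses are not known exactly. Their poses are not given: they have to be found in the camera images.
- bottle_slim: The tall slim bottle: round amber glass, diameter 32 up to 74 above its base, then a narrow shoulder and a white cap of diameter 21; total height 100 mm. 60 to 130 g. Origin: centre of its underside; z up. At the start it stands up to 5 mm off centre in its holder. Grip it from above, closing across the row, some 52 mm above its base.
- bottle_jar: The squat wide jar: round, diameter 40 all the way up, amber glass with a white lid as wide as the jar, so that from above it is one wide white disc; total height 72 mm. 60 to 130 g. Origin: centre of its underside; z up. At the start it stands up to 5 mm off centre in its holder. Grip it from above, closing across the row, some 52 mm above its base.
- bottle_stopper: The round bottle with a ball stopper: amber glass, diameter 38 up to 62 above its base, then a cone to a narrow neck with an amber glass ball of diameter 22 on top and no white cap; total height 97 mm. 60 to 130 g. Origin: centre of its underside; z up. At the start it stands up to 5 mm off centre in its holder. Grip it from above, closing across the row, some 52 mm above its base.
- bottle_square: The square bottle: amber glass, 34 x 34 square up to 66 above its base (sides along its x and y), round white cap of diameter 27; total height 88 mm. 60 to 130 g. Origin: centre of its underside; z up. At the start it stands up to 5 mm off centre in its holder, its sides within 0.15 rad of square to the rack. Grip it from above, closing across the row, some 52 mm above its base.
- prep_rack: The prep rack: steel base plate, 68 x 246 x 6 mm, with four grey square holders, each with a bottle at the start. The row runs along its y: centres at y = -90, -30, 30, 90, x = 0. The +y end alone has a steel carrying loop (y 120 to 147, 22 high). Origin: row centre, on the bench. Fixed, but left or right, at any yaw.
- sampler_tray: The sampler tray: white plastic, 68 x 246 mm, four square pockets, empty at the start, 56 x 56 mm inside, floors 10 and wall tops 28 above the bench. The row runs along its y: centres at y = -90, -30, 30, 90, x = 0. The +y end alone has a steel carrying loop (y 120 to 147, 22 high). Origin: row centre, on the bench. Fixed, but left or right, at any yaw.
- holder_slim: The grey holder in which bottle_slim stands at the start (all four look alike): 60 x 60 mm, 56 x 56 inside, fixed on the prep rack at y = -90, -30, 30 or 90 in that rack's frame; floor 10 and rim 28 above the bench. Origin: centre of its underside. It stays, and so tells where the bottle stood.
- holder_jar: The grey holder in which bottle_jar stands at the start (all four look alike): 60 x 60 mm, 56 x 56 inside, fixed on the prep rack at y = -90, -30, 30 or 90 in that rack's frame; floor 10 and rim 28 above the bench. Origin: centre of its underside. It stays, and so tells where the bottle stood.
- holder_stopper: The grey holder in which bottle_stopper stands at the start (all four look alike): 60 x 60 mm, 56 x 56 inside, fixed on the prep rack at y = -90, -30, 30 or 90 in that rack's frame; floor 10 and rim 28 above the bench. Origin: centre of its underside. It stays, and so tells where the bottle stood.
- holder_square: The grey holder in which bottle_square stands at the start (all four look alike): 60 x 60 mm, 56 x 56 inside, fixed on the prep rack at y = -90, -30, 30 or 90 in that rack's frame; floor 10 and rim 28 above the bench. Origin: centre of its underside. It stays, and so tells where the bottle stood.
Mind the look-alikes: they are no part of the job. What is shaped like the bottle_jar but green is not meant.

How it is judged (in metres and radians):
At the end, for the whole second after the job is handed in: All four bottles stand in the tray, mirrored: holder at +90, +30, -30, -90 mm along the rack's y, bottle at -90, -30, +30, +90 mm along the tray's y, within 15 mm along and across, base within 6 mm of the pocket floor, upright within 0.12 rad, released, at rest (0.02 m/s, 0.2 rad/s) (((y of holder_slim in the frame of prep_rack between -0.11 and -0.07 m and y of bottle_slim in the frame of sampler_tray between 0.075 and 0.105 m) or (y of holder_slim in the frame of prep_rack between -0.05 and -0.01 m and y of bottle_slim in the frame of sampler_tray between 0.015 and 0.045 m) or (y of holder_slim in the frame of prep_rack between 0.01 and 0.05 m and y of bottle_slim in the frame of sampler_tray between -0.045 and -0.015 m) or (y of holder_slim in the frame of prep_rack between 0.07 and 0.11 m and y of bottle_slim in the frame of sampler_tray between -0.105 and -0.075 m)) and x of bottle_slim in the frame of sampler_tray between -0.015 and 0.015 m and z of bottle_slim in the frame of sampler_tray between 0.004 and 0.016 m and angle between each of bottle_slim, bottle_jar, bottle_stopper, bottle_square's own z axis and vertical below 0.12 rad and linear speed of each of bottle_slim, bottle_jar, bottle_stopper, bottle_square below 0.02 m/s and angular speed of each of bottle_slim, bottle_jar, bottle_stopper, bottle_square below 0.2 rad/s and contact force between each of bottle_slim, bottle_jar, bottle_stopper, bottle_square and the fingers below 0.05 N and ((y of holder_jar in the frame of prep_rack between -0.11 and -0.07 m and y of bottle_jar in the frame of sampler_tray between 0.075 and 0.105 m) or (y of holder_jar in the frame of prep_rack between -0.05 and -0.01 m and y of bottle_jar in the frame of sampler_tray between 0.015 and 0.045 m) or (y of holder_jar in the frame of prep_rack between 0.01 and 0.05 m and y of bottle_jar in the frame of sampler_tray between -0.045 and -0.015 m) or (y of holder_jar in the frame of prep_rack between 0.07 and 0.11 m and y of bottle_jar in the frame of sampler_tray between -0.105 and -0.075 m)) and x of bottle_jar in the frame of sampler_tray between -0.015 and 0.015 m and z of bottle_jar in the frame of sampler_tray between 0.004 and 0.016 m and ((y of holder_stopper in the frame of prep_rack between -0.11 and -0.07 m and y of bottle_stopper in the frame of sampler_tray between 0.075 and 0.105 m) or (y of holder_stopper in the frame of prep_rack between -0.05 and -0.01 m and y of bottle_stopper in the frame of sampler_tray between 0.015 and 0.045 m) or (y of holder_stopper in the frame of prep_rack between 0.01 and 0.05 m and y of bottle_stopper in the frame of sampler_tray between -0.045 and -0.015 m) or (y of holder_stopper in the frame of prep_rack between 0.07 and 0.11 m and y of bottle_stopper in the frame of sampler_tray between -0.105 and -0.075 m)) and x of bottle_stopper in the frame of sampler_tray between -0.015 and 0.015 m and z of bottle_stopper in the frame of sampler_tray between 0.004 and 0.016 m and ((y of holder_square in the frame of prep_rack between -0.11 and -0.07 m and y of bottle_square in the frame of sampler_tray between 0.075 and 0.105 m) or (y of holder_square in the frame of prep_rack between -0.05 and -0.01 m and y of bottle_square in the frame of sampler_tray between 0.015 and 0.045 m) or (y of holder_square in the frame of prep_rack between 0.01 and 0.05 m and y of bottle_square in the frame of sampler_tray between -0.045 and -0.015 m) or (y of holder_square in the frame of prep_rack between 0.07 and 0.11 m and y of bottle_square in the frame of sampler_tray between -0.105 and -0.075 m)) and x of bottle_square in the frame of sampler_tray between -0.015 and 0.015 m and z of bottle_square in the frame of sampler_tray between 0.004 and 0.016 m); the robot touches nothing.
It fails at once if A bottle is tipped over (leans more than 0.6 rad) (angle between any of bottle_slim, bottle_jar, bottle_stopper, bottle_square's own z axis and vertical above 0.6 rad).
It fails at once if A bottle is dropped: it falls free, faster than 0.3 m/s, its base still more than 40 mm above the bench ((height (world z) of bottle_slim above 0.04 m and linear speed of bottle_slim above 0.3 m/s and contact force between bottle_slim and anything else below 0.01 N) or (height (world z) of bottle_jar above 0.04 m and linear speed of bottle_jar above 0.3 m/s and contact force between bottle_jar and anything else below 0.01 N) or (height (world z) of bottle_stopper above 0.04 m and linear speed of bottle_stopper above 0.3 m/s and contact force between bottle_stopper and anything else below 0.01 N) or (height (world z) of bottle_square above 0.04 m and linear speed of bottle_square above 0.3 m/s and contact force between bottle_square and anything else below 0.01 N)).
It also fails if it takes over 115 s, if anything falls off the work surface, if the arm or the gripper's body presses on something with over 40 N, if the wrist force passes 120 N, or if a joint passes its speed limit or range.

## Working session

There is one attempt and no reset: what is moved stays moved. The work goes in short steps, Python scripts to look and compute and a tool call to move; the robot and the scene stay as the last step left them, time stands still between calls to the robot, and variables do not carry over. Pictures are saved under pics/ and viewed, at most 14 in all, crops included, and the job is handed in when it is done.

Besides the shell and the picture viewer there is one more tool, called after "Emit:" by a JSON object that holds its "method" and its "body". move_arm: Moves the arm, as the interface text tells. Its arguments: {"type":"object","properties":{"motion":{"type":"array","items":{"type":"array","items":{"type":"number"}}},"grip_force":{"type":"number"}},"required":["motion"]}

```bash
mkdir -p pics
python3 - <<'E'
from rig import sensors, grab_frame, camera_params
import cv2,numpy as np
print(sensors.sense())
for n in("top","scene"):
    p,d=grab_frame(n); cv2.imwrite(f"pics/{n}0.png",p[:,:,::-1]); np.savez(f"{n}0.npz",p=p,d=d)
    c=camera_params(n); print(n,c)
E
```

```text
{'clock': 0.0, 'qpos': array([ 1.28757933e+00,  3.53648915e-01,  1.63412945e+00,  2.44398957e-06,
        1.15522961e+00, -2.37760557e-03]), 'qvel': array([-0.00024302,  0.00139936, -0.00198071, -0.00187105,  0.00092114,
        0.00067376]), 'joint_efforts': array([ 2.62601490e-03, -6.05244613e+01, -3.42079604e+01,  1.31809479e-04,
        9.14084434e-03, -3.14629551e-05]), 'eef_pos': array([173.06571409, 600.01537769, 201.96325075]), 'tcp_rot': array([-3.14017735e+00, -5.59962571e-06,  2.86075227e+00]), 'contact_force': array([ 0.91419649,  0.79349979, -1.23975138]), 'wrist_torque': array([-0.01320051,  0.05216002,  0.00117236]), 'grasp_force': 0.0, 'opening': 1.0003890734718706}
top {'camera_matrix': array([[411.38494081,   0.        , 277.50862317],
       [  0.        , 411.38494081, 209.57376329],
       [  0.        ,   0.        ,   1.        ]]), 'k1': -0.12382549370622868, 'world_from_camera': array([[ 1.50330171e-02, -9.93760176e-01,  1.10520228e-01,
         4.52978628e+02],
       [-9.99859947e-01, -1.57535459e-02, -5.64905560e-03,
        -2.88637213e+01],
       [ 7.35489197e-03, -1.10419827e-01, -9.93857821e-01,
         7.93706986e+02],
       [ 0.00000000e+00,  0.00000000e+00,  0.00000000e+00,
         1.00000000e+00]])}
scene {'camera_matrix': array([[416.91977309,   0.        , 273.9724961 ],
       [  0.        , 416.91977309, 207.47738976],
       [  0.        ,   0.        ,   1.        ]]), 'k1': -0.09057307589068977, 'world_from_camera': array([[ 8.65963031e-01,  3.90579167e-01, -3.12339468e-01,
         8.52612299e+02],
       [ 4.99982908e-01, -6.90107931e-01,  5.23228569e-01,
        -5.32629639e+02],
       [-1.11857655e-02, -6.09260993e-01, -7.92890863e-01,
         8.31707594e+02],
       [ 0.00000000e+00,  0.00000000e+00,  0.00000000e+00,
         1.00000000e+00]])}
```

View pics/top0.png

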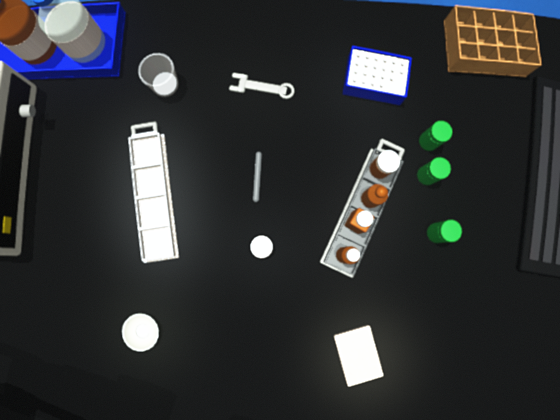

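View pics/scene0.png

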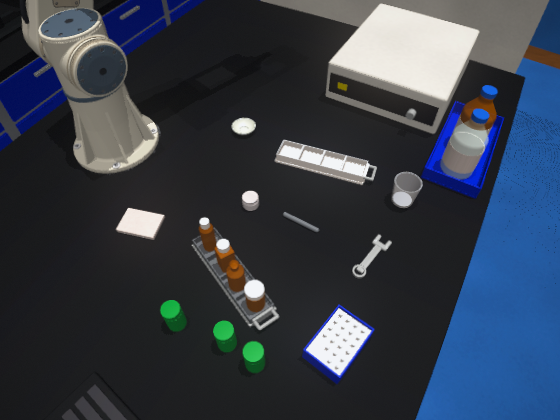

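```bash
cat > h.py <<'E'
import cv2,numpy as np
from rig import sensors, grab_frame, camera_params
def rays(n,px):
    c=camera_params(n); T=np.array(c["world_from_camera"])
    s=cv2.undistortPoints(np.float64(px).reshape(-1,1,2),c["camera_matrix"],np.array([c["k1"],0,0,0])).reshape(-1,2)
    return T[:3,3],np.c_[s,np.ones(len(s))]@T[:3,:3].T
def onplane(n,px,z):
    o,d=rays(n,px); return o+d*((z-o[2])/d[:,2])[:,None]
def cloud(n,d):
    v,u=np.mgrid[:420,:560]; o,r=rays(n,np.c_[u.ravel(),v.ravel()])
    W=o+r*d.reshape(-1,1); W[d.ravel()==0]=np.nan; return W.reshape(420,560,3)
E
python3 - <<'E'
from h import *
f=np.load("top0.npz");p,d=f['p'],f['d'];W=cloud("top",d);Z=W[...,2]
hsv=cv2.cvtColor(p,cv2.COLOR_RGB2HSV)
print("bench z",np.nanmedian(Z[240:320,180:240]))
def roi(m,x0,y0,x1,y1):
    k=np.zeros_like(m);k[y0:y1,x0:x1]=m[y0:y1,x0:x1];return k
# tray & rack by depth: points at z 3..34 for outline, rims 22..34
for n,b,m in(("tray",(110,110,200,275),(Z>22)&(Z<34)),("rack",(310,130,415,285),(Z>22)&(Z<34)),
             ("trayW",(110,110,200,275),(hsv[...,2]>150)&(hsv[...,1]<60))):
    k=roi(m,*b); 
    P=W[k][:,:2].astype(np.float32) if n!="trayW" else None
    if P is None:
        k=cv2.morphologyEx(k.astype(np.uint8),cv2.MORPH_OPEN,np.ones((9,9)))
        v,u=np.nonzero(k); P=onplane("top",np.c_[u,v],28)[:,:2].astype(np.float32)
    r=cv2.minAreaRect(P); print(n,len(P),r,cv2.boxPoints(r).round(1).tolist())
# bottles
k=roi((Z>60)&(Z<130),310,130,415,285).astype(np.uint8)
nl,L,st,_=cv2.connectedComponentsWithStats(k)
for i in range(1,nl):
    if st[i,4]>15:
        q=L==i; print(i,st[i],"zmax",np.nanmax(Z[q]).round(1),"zmed",np.nanmedian(Z[q]).round(1),np.median(W[q],0).round(1))
big=cv2.resize(p[120:290,300:420],None,fx=4.4,fy=3.5*4.4/3.5*0.8,interpolation=cv2.INTER_CUBIC)
big=cv2.resize(p[130:280,310:415],None,fx=4,fy=4,interpolation=cv2.INTER_CUBIC)
bt=cv2.resize(p[115:265,115:200],None,fx=4,fy=4,interpolation=cv2.INTER_CUBIC)
cv2.imwrite("pics/crop1.png",np.hstack([bt,big])[:,:,::-1])
E
```

```text
bench z -1.3320079840297012
tray 800 ((573.2907104492188, 212.3875274658203), (264.00439453125, 62.74612808227539), 9.248992919921875) [[438.0, 222.10000610351562], [448.0, 160.1999969482422], [708.5999755859375, 202.60000610351562], [698.5, 264.6000061035156]]
rack 709 ((550.575927734375, -201.61138916015625), (62.04076385498047, 264.28009033203125), 65.4555435180664) [[417.5, -174.89999389648438], [657.9000244140625, -284.70001220703125], [683.7000122070312, -228.3000030517578], [443.29998779296875, -118.5]]
trayW 3849 ((558.609619140625, 206.07135009765625), (241.4474639892578, 71.1939697265625), 8.362744331359863) [[434.0, 223.6999969482422], [444.29998779296875, 153.3000030517578], [683.2000122070312, 188.39999389648438], [672.9000244140625, 258.79998779296875]]
1 [375 151  24  23 420] zmax 83.4 zmed 80.1 [ 621.1 -228.2   80.1]
2 [366 184  22  21 369] zmax 107.3 zmed 76.8 [ 561.6 -206.2   76.8]
3 [349 208  25  25 380] zmax 98.8 zmed 86.2 [ 516.5 -178.1   86.2]
4 [340 246  19  19 285] zmax 111.8 zmed 89.4 [ 455.  -155.1   89.4]
```

View pics/crop1.png

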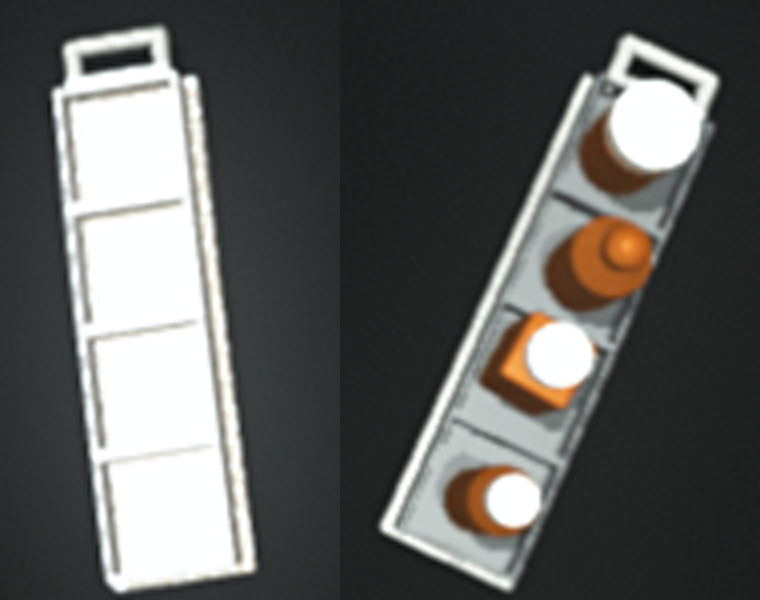

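```bash
cat > m.py <<'E'
from h import *
def fitrow(P,ang):
    # P rim points; iterate axis by side edges
    a=ang
    for _ in range(5):
        e=np.array([np.cos(a),np.sin(a)]);f=np.array([-e[1],e[0]])
        s,t=P@e,P@f; lo,hi=np.percentile(t,[5,95]); mid=(lo+hi)/2
        s0=np.percentile(s,.7); k=(s>s0+5)&(s<s0+232)
        A=[]
        for sd in(-1,1):
            q=k&(sd*(t-mid)>20); A.append(np.polyfit(s[q],t[q],1))
        a+=np.arctan((A[0][0]+A[1][0])/2)
    w=np.polyval(A[1],s0+120)-np.polyval(A[0],s0+120)
    tm=(np.polyval(A[1],s0+120)+np.polyval(A[0],s0+120))/2
    return (s0+120.3)*e+tm*f,a,w,s0
if __name__=="__main__":
  for n in("top","scene"):
    f=np.load(n+"0.npz");p,d=f['p'],f['d'];W=cloud(n,d)
    v=W[...,2]; b=np.nanmedian(v[np.abs(v)<6]); W[...,2]-=b; Z=W[...,2]
    print(n,"bench",b.round(2))
    for nm,c,a in(("tray",(562,209),.155),("rack",(542,-200),-.43)):
        e=np.array([np.cos(a),np.sin(a)]);g=np.array([-e[1],e[0]])
        X=W[...,:2]-c; m=(np.abs(X@g)<45)&(np.abs(X@e)<160)&(Z>25)&(Z<31.5)
        c0,aa,w,_=fitrow(W[m][:,:2],a); print(nm,m.sum(),c0.round(1),"yaw",aa.round(4),"midwidth",w.round(1))
    a=-.43;e=np.array([np.cos(a),np.sin(a)]);g=np.array([-e[1],e[0]])
    for nm,s,top,zl in(("jar",90,82,76),("stop",30,96,88),("square",-30,98,92),("slim",-90,110,102)):
        X=W[...,:2]-np.array((542,-200)); m=(np.abs(X@g)<40)&(np.abs(X@e-s)<28)&(Z>zl)
        P=W[m]; r=cv2.minEnclosingCircle(P[:,:2].astype(np.float32))
        vv,uu=np.nonzero(m); cc=onplane(n,[[uu.mean(),vv.mean()]],top)[0]
        print(nm,m.sum(),"cloud",P.mean(0).round(1),"ray",cc.round(1),"circ",np.round(r[0],1),round(r[1]*2,1),"px",uu.mean().round(1),vv.mean().round(1))
    hsv=cv2.cvtColor(p,cv2.COLOR_RGB2HSV); k=((hsv[...,0]>40)&(hsv[...,0]<85)&(hsv[...,1]>100)&(Z>66)).astype(np.uint8)
    nl,L,st,_=cv2.connectedComponentsWithStats(k)
    for i in range(1,nl):
        if st[i,4]>40: print("green",W[L==i].mean(0).round(0))
E
python3 m.py
```

```text
top bench -1.35
tray 668 [562.4 210.3] yaw 0.1646 midwidth 56.7
rack 573 [ 539.9 -197.3] yaw -0.4251 midwidth 55.7
jar 363 cloud [ 623.  -229.8   81.6] ray [ 622.5 -229.3   82. ] circ [ 623.2 -230.4] 40.5 px 388.1 161.0
stop 130 cloud [ 564.3 -210.1  102.7] ray [ 565.2 -211.6   96. ] circ [ 565.6 -211.4] 22.0 px 381.0 191.3
square 182 cloud [ 517.7 -181.8   97.5] ray [ 517.5 -181.4   98. ] circ [ 517.7 -182.1] 26.1 px 364.3 218.4
slim 123 cloud [ 455.5 -159.4  109.2] ray [ 455.5 -159.   110. ] circ [ 455.2 -160.1] 20.7 px 352.7 254.7
green [ 685. -335.   71.]
green [ 615. -329.   71.]
green [ 501. -346.   71.]
scene bench -0.51
tray 339 [561.7 208. ] yaw 0.1689 midwidth 57.6
rack 396 [ 540.3 -198.5] yaw -0.4286 midwidth 56.7
jar 307 cloud [ 625.2 -233.    81.3] ray [ 625.6 -233.6   82. ] circ [ 624.6 -232.1] 40.8 px 254.4 289.2
stop 94 cloud [ 567.8 -215.8  102. ] ray [ 565.7 -213.4   96. ] circ [ 565.9 -213.4] 21.3 px 234.0 264.8
square 128 cloud [ 519.4 -184.5   97.3] ray [ 519.9 -185.1   98. ] circ [ 518.9 -184. ] 27.5 px 223.1 244.5
slim 79 cloud [ 457.5 -162.6  108.7] ray [ 458.5 -163.5  110. ] circ [ 456.7 -162.4] 21.0 px 204.4 222.0
green [ 502. -350.   72.]
green [ 616. -332.   72.]
green [ 687. -339.   72.]
```

```bash
cat > go.py <<'E'
import sys,numpy as np
from scipy.spatial.transform import Rotation as R
from rig import sensors
# args: x y z yaw (groups of 4): shifts/turn in current tool axes
s=sensors.sense(); Rc=R.from_euler('xyz',s["tcp_rot"]); p=s["eef_pos"]
print("t",round(s["clock"],2),"p",p.round(1),"rot",s["tcp_rot"].round(4),"q",s["qpos"].round(2),"open",round(s["opening"],3),"gf",round(s["grasp_force"],1),"F",s["contact_force"].round(1))
a=np.array(sys.argv[1:],float).reshape(-1,4)
for x,y,z,w in a:
    d=np.array([x,y,z])-p; rv=(Rc.inv()*R.from_euler('xyz',[np.pi,0,w])).as_rotvec()
    print("rot",rv.round(4),"shift m",(Rc.inv().apply(d)/1000).round(4),"rows>=",round(max(np.linalg.norm(d)/62.5,np.linalg.norm(rv)/.187),1))
E
python3 go.py 624 -231.2 220 2.7146 624 -231.2 43 2.7146
```

```text
t 0.1 p [173.1 600.  202. ] rot [-3.1403  0.      2.8608] q [ 1.29  0.35  1.63 -0.    1.16 -0.  ] open 0.996 gf 0.0 F [-0.3  0.4 -0.3]
rot [-1.300e-03  1.000e-04  1.462e-01] shift m [-0.6636 -0.6737 -0.0171] rows>= 15.1
rot [-1.300e-03  1.000e-04  1.462e-01] shift m [-0.6636 -0.6735  0.1599] rows>= 15.3
```

The manual's scale: shifts go in shares of 0.75 m and turns go in shares of 4 rad. Converting my numbers, -0.325 m / 0.75 = -0.4333, -0.017 m / 0.75 = -0.0227, 0.146 rad / 4 = 0.0365.

Emit:
{"method": "move_arm", "body": {"motion": [[0,0,0.005,-0.04,-0.04,-0.0227,0.085],[0,0,0.01,-0.0933,-0.0933,-0.0227,0.085],[0,0,0.015,-0.1467,-0.1467,-0.0227,0.085],[0,0,0.02,-0.2,-0.2,-0.0227,0.085],[0,0,0.025,-0.2533,-0.26,-0.0227,0.085],[0,0,0.03,-0.3133,-0.32,-0.0227,0.085],[0,0,0.0365,-0.3733,-0.38,-0.0227,0.085],[0,0,0.0365,-0.4267,-0.4333,-0.0227,0.085]], "grip_force": 40}}

```text
clock: 1.1
eef_pos: [391.1, 197.6, 219.7]
tcp_rot: [3.141, 0.0, 2.714]
contact_force: [0.8, 0.5, -0.2]
opening: 0.999
grasp_force: 0.0
```

```bash
python3 go.py 624 -231.2 200 2.7146
```

```text
t 1.1 p [391.1 197.6 219.7] rot [3.1414e+00 2.0000e-04 2.7145e+00] q [ 0.46  0.04  1.99 -0.    1.11 -0.68] open 0.999 gf 0.0 F [ 0.8  0.5 -0.2]
rot [ 0.0002  0.0002 -0.0001] shift m [-0.3896 -0.2939  0.0197] rows>= 7.8
```

To row units: -0.388 m / 0.75 = -0.5173, -0.343 m / 0.75 = -0.4573.

Emit:
{"method": "move_arm", "body": {"motion": [[0,0,0,-0.0653,-0.0493,0,0.085],[0,0,0,-0.1307,-0.0987,0,0.085],[0,0,0,-0.196,-0.148,0,0.085],[0,0,0,-0.2613,-0.1973,0,0.085],[0,0,0,-0.3267,-0.2467,0,0.085],[0,0,0,-0.392,-0.296,0.0133,0.085],[0,0,0,-0.4573,-0.3467,0.0267,0.085],[0,0,0,-0.5173,-0.3907,0.0267,0.085]]}}

```text
clock: 2.1
eef_pos: [622.4, -229.7, 198.2]
tcp_rot: [-3.141, -0.002, 2.714]
contact_force: [0.3, 0.7, 0.7]
opening: 0.997
grasp_force: 0.0
```

```bash
python3 go.py 624 -231.2 43 2.7146
```

```text
t 2.1 p [ 622.4 -229.7  198.2] rot [-3.1415e+00 -2.1000e-03  2.7142e+00] q [-0.36  0.42  1.55  0.    1.18 -1.5 ] open 0.997 gf 0.0 F [0.3 0.7 0.7]
rot [-0.0001 -0.0021 -0.0004] shift m [-0.0024 -0.0007  0.1552] rows>= 2.5
```

To row units: 0.156 m / 0.75 = 0.208, -0.0005 m / 0.75 = -0.0007.

Emit:
{"method": "move_arm", "body": {"motion": [[0,0,0,-0.0007,0,0.0667,0.085],[0,0,0,-0.0007,0,0.1333,0.085],[0,0,0,-0.0007,0,0.1867,0.085],[0,0,0,-0.0007,0,0.208,0.085],[0,0,0,-0.0007,0,0.208,0.085],[0,0,0,-0.0007,0,0.208,0.085]]}}

```text
clock: 2.85
eef_pos: [624.2, -228.4, 45.5]
tcp_rot: [3.141, 0.003, 2.715]
contact_force: [0.4, -0.4, 0.1]
opening: 0.994
grasp_force: 0.0
```

```bash
python3 go.py 624 -231.2 43 2.7146
python3 - <<'E'
from h import *
p,d=grab_frame("scene"); cv2.imwrite("pics/g1.png",cv2.resize(p[150:350,130:350],None,fx=3,fy=3)[:,:,::-1])
E
```

```text
t 2.85 p [ 624.2 -228.4   45.5] rot [3.1414e+00 2.6000e-03 2.7149e+00] q [-0.35  0.58  1.66 -0.    0.9  -1.5 ] open 0.994 gf 0.0 F [ 0.4 -0.4  0.1]
rot [0.0002 0.0026 0.0003] shift m [-0.001  -0.0027  0.0025] rows>= 0.1
```

View pics/g1.png

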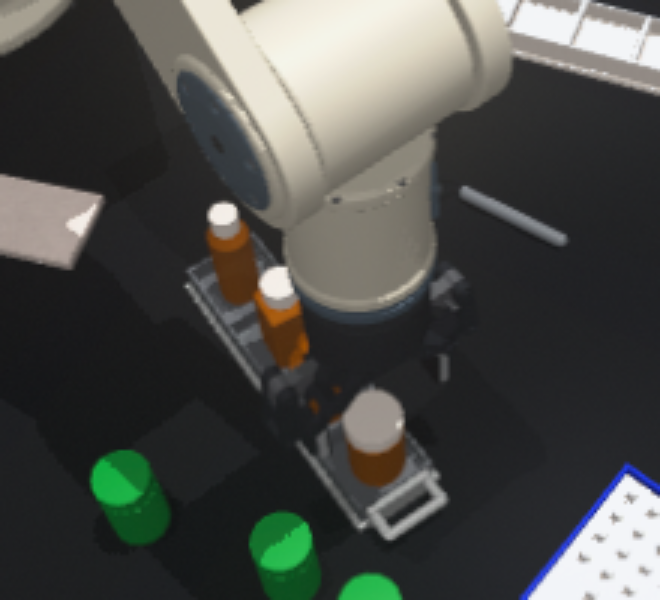

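Run:
```python
from h import *
for n in("scene","top"):
    p,d=grab_frame(n);W=cloud(n,d);np.savez(n+"g.npz",p=p,d=d)
    f=np.load(n+"0.npz"); W0=cloud(n,f['d'])
    ch=(W[...,2]-W0[...,2]>8)&(np.abs(W[...,0]-600)<130)&(np.abs(W[...,1]+220)<130)
    for lo,hi in((35,55),(55,75),(75,100),(100,125),(125,160),(160,200)):
        q=ch&(W[...,2]>lo)&(W[...,2]<hi)
        if q.sum(): print(n,lo,hi,q.sum(),W[q].mean(0).round(0),W[q].min(0).round(0),W[q].max(0).round(0))
    if n=="top": cv2.imwrite("pics/g1t.png",cv2.resize(p[90:310,290:500],None,fx=2.7,fy=2.7)[:,:,::-1])
```

```text
scene 75 100 41 [ 634. -219.   95.] [ 604. -280.   87.] [ 654. -182.  100.]
scene 100 125 78 [ 632. -233.  112.] [ 600. -283.  101.] [ 655. -181.  125.]
scene 125 160 480 [ 627. -239.  145.] [ 583. -299.  125.] [ 665. -167.  160.]
scene 160 200 630 [ 624. -244.  181.] [ 585. -298.  160.] [ 663. -163.  198.]
top 75 100 15 [ 636. -178.   96.] [ 633. -183.   91.] [ 641. -174.  100.]
top 100 125 33 [ 637. -179.  111.] [ 632. -191.  100.] [ 649. -172.  125.]
top 125 160 289 [ 639. -178.  145.] [ 618. -202.  127.] [ 666. -154.  160.]
top 160 200 452 [ 642. -178.  181.] [ 613. -208.  160.] [ 665. -157.  200.]
```

View pics/g1t.png

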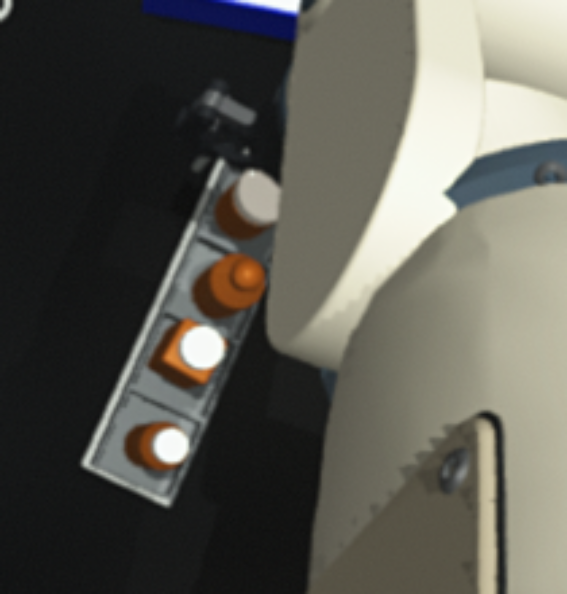

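Run:
```python
from h import *
c=camera_params("scene");T=np.array(c["world_from_camera"]);Ti=np.linalg.inv(T)
f=np.load("sceneg.npz");d=f['d'];p=f['p'];W=cloud("scene",d);W0=cloud("scene",np.load("scene0.npz")['d'])
for sgn in(1,-1):
  for z in(45,58,70,90,110):
    X=np.array([624.2+sgn*.414*45,-228.4+sgn*.91*45,z]);q=Ti[:3,:3]@X+Ti[:3,3]
    print(sgn,z,cv2.projectPoints(q.reshape(1,3),np.zeros(3),np.zeros(3),c["camera_matrix"],np.array([c["k1"],0,0,0]))[0].ravel().round(1))
for v in range(256,288,2): print(v,[tuple(W[v,u].round(0)) for u in (275,278,281)],d[v,278])
```

```text
1 45 [273.8 283.5]
1 58 [273.8 280.6]
1 70 [273.7 277.9]
1 90 [273.6 273.2]
1 110 [273.5 268.3]
-1 45 [237.7 306.9]
-1 58 [237.1 304.2]
-1 70 [236.6 301.6]
-1 90 [235.7 297.2]
-1 110 [234.8 292.6]
256 [(np.float64(640.0), np.float64(-176.0), np.float64(139.0)), (np.float64(646.0), np.float64(-174.0), np.float64(140.0)), (np.float64(651.0), np.float64(-172.0), np.float64(141.0))] 800.7071
258 [(np.float64(642.0), np.float64(-180.0), np.float64(139.0)), (np.float64(648.0), np.float64(-179.0), np.float64(141.0)), (np.float64(653.0), np.float64(-176.0), np.float64(141.0))] 796.71704
260 [(np.float64(644.0), np.float64(-182.0), np.float64(135.0)), (np.float64(650.0), np.float64(-181.0), np.float64(139.0)), (np.float64(654.0), np.float64(-178.0), np.float64(138.0))] 796.44666
262 [(np.float64(650.0), np.float64(-193.0), np.float64(150.0)), (np.float64(652.0), np.float64(-186.0), np.float64(141.0)), (np.float64(655.0), np.float64(-178.0), np.float64(131.0))] 791.6856
264 [(np.float64(654.0), np.float64(-200.0), np.float64(155.0)), (np.float64(655.0), np.float64(-190.0), np.float64(141.0)), 
[... 1477 characters left out ...]
, (np.float64(635.0), np.float64(-156.0), np.float64(0.0)), (np.float64(639.0), np.float64(-150.0), np.float64(-4.0))] 924.4415
282 [(np.float64(631.0), np.float64(-163.0), np.float64(-0.0)), (np.float64(637.0), np.float64(-160.0), np.float64(-0.0)), (np.float64(643.0), np.float64(-157.0), np.float64(1.0))] 922.0259
284 [(np.float64(633.0), np.float64(-167.0), np.float64(-1.0)), (np.float64(639.0), np.float64(-164.0), np.float64(-1.0)), (np.float64(645.0), np.float64(-160.0), np.float64(-2.0))] 919.84424
286 [(np.float64(635.0), np.float64(-170.0), np.float64(-3.0)), (np.float64(641.0), np.float64(-168.0), np.float64(-1.0)), (np.float64(647.0), np.float64(-165.0), np.float64(-1.0))] 917.4719
```

```bash
python3 go.py 624 -231.2 43 2.7146
python3 - <<'E'
from h import *
p,d=grab_frame("scene");W=cloud("scene",d)
W0=cloud("scene",np.load("scene0.npz")['d'])
for v in range(266,296,2): print(v,W[v,278].round(0),W[v,275].round(0))
for v in range(280,310,2): print(v,[W[v,u].round(0).tolist() for u in(228,232,236)])
cv2.imwrite("pics/g2.png",cv2.resize(p[230:330,190:310],None,fx=5,fy=5,interpolation=cv2.INTER_CUBIC)[:,:,::-1])
E
```

```text
t 3.0 p [ 624.1 -228.3   45.4] rot [3.1414e+00 2.7000e-03 2.7148e+00] q [-0.35  0.58  1.66  0.    0.9  -1.5 ] open 0.996 gf 0.0 F [-0.1  0.9  0.5]
rot [0.0002 0.0027 0.0002] shift m [-0.0011 -0.0026  0.0024] rows>= 0.1
266 [ 655. -190.  134.] [ 654. -201.  149.]
268 [ 654. -189.  123.] [ 649. -191.  122.]
270 [ 654. -189.  115.] [ 651. -195.  122.]
272 [ 654. -189.  107.] [ 650. -194.  113.]
274 [ 654. -188.   98.] [ 651. -195.  106.]
276 [ 654. -189.   90.] [ 650. -194.   96.]
278 [ 632. -150.   -2.] [ 626. -154.   -0.]
280 [ 635. -157.    4.] [ 629. -159.    1.]
282 [ 637. -160.    0.] [ 631. -163.   -1.]
284 [ 639. -163.   -3.] [ 633. -167.   -1.]
286 [ 641. -168.   -1.] [ 636. -172.   -0.]
288 [ 644. -172.   -0.] [ 638. -175.   -2.]
290 [ 646. -176.   -1.] [ 641. -179.   -1.]
292 [ 649. -181.    1.] [ 643. -184.   -1.]
294 [ 652. -186.    1.] [ 645. -188.   -1.]
280 [[609.0, -284.0, 189.0], [601.0, -265.0, 150.0], [609.0, -263.0, 154.0]]
282 [[610.0, -286.0, 186.0], [600.0, -266.0, 143.0], [611.0, -266.0, 153.0]]
284 [[612.0, -289.0, 185.0], [600.0, -266.0, 134.0], [612.0, -269.0
[... 208 characters left out ...]
 139.0], [616.0, -277.0, 145.0]]
292 [[609.0, -291.0, 154.0], [609.0, -280.0, 134.0], [616.0, -277.0, 138.0]]
294 [[609.0, -291.0, 147.0], [611.0, -283.0, 135.0], [616.0, -278.0, 131.0]]
296 [[609.0, -293.0, 142.0], [608.0, -281.0, 120.0], [614.0, -277.0, 118.0]]
298 [[563.0, -249.0, 4.0], [608.0, -282.0, 112.0], [612.0, -276.0, 105.0]]
300 [[565.0, -252.0, 1.0], [575.0, -249.0, 7.0], [609.0, -274.0, 91.0]]
302 [[568.0, -256.0, 3.0], [575.0, -251.0, -0.0], [587.0, -252.0, 16.0]]
304 [[570.0, -259.0, -0.0], [577.0, -255.0, -1.0], [587.0, -253.0, 6.0]]
306 [[573.0, -264.0, 2.0], [579.0, -258.0, -1.0], [590.0, -257.0, 8.0]]
308 [[575.0, -267.0, 0.0], [583.0, -263.0, 0.0], [589.0, -258.0, -1.0]]
```

View pics/g2.png

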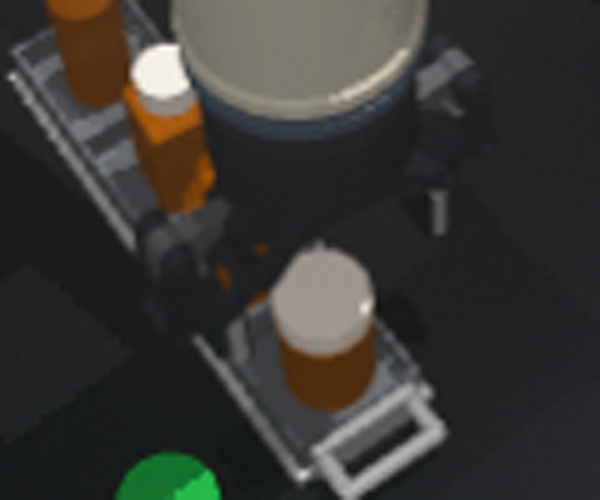

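To row units: 0.016 m / 0.75 = 0.0213, -0.001 m / 0.75 = -0.0013.

Emit:
{"method": "move_arm", "body": {"motion": [[0,0,0,-0.0013,-0.0033,0.0107,0.085],[0,0,0,-0.0013,-0.0033,0.0213,0.085],[0,0,0,-0.0013,-0.0033,0.0213,0.085]]}}

```text
clock: 3.42
eef_pos: [622.0, -230.4, 26.5]
tcp_rot: [-3.141, -0.002, 2.715]
contact_force: [-0.0, 0.1, 0.4]
opening: 0.996
grasp_force: 0.0
```

```bash
cat > tips.py <<'E'
from h import *
# fingertip lowest points from scene view relative to background pictures
import sys
s=sensors.sense(); P=s["eef_pos"]; y=s["tcp_rot"][2]
for n in("scene","top"):
    p,d=grab_frame(n);W=cloud(n,d);W0=cloud(n,np.load(n+"0.npz")['d'])
    e=np.array([np.cos(y),np.sin(y)]);g=np.array([e[1],-e[0]])
    X=W[...,:2]-P[:2];a=X@e;b=X@g
    ch=(W[...,2]-W0[...,2]>8)&(np.abs(a)<20)&(np.abs(b)<62)
    for sd in(-1,1):
        q=ch&(sd*b>15)&(W[...,2]<170)
        if q.sum()>5:
            z0=np.percentile(W[q][:,2],1); k=q&(W[...,2]<z0+25)
            print(n,sd,"tip z",z0.round(1),"n",k.sum(),"along",np.percentile(a[k],[2,98]).round(1),"across",np.percentile(b[k],[2,98]).round(1))
E
python3 go.py 624 -231.2 14 2.7146; python3 tips.py
```

```text
t 3.42 p [ 622.  -230.4   26.5] rot [-3.1414e+00 -2.0000e-03  2.7147e+00] q [-0.36  0.61  1.66 -0.    0.87 -1.5 ] open 0.996 gf 0.0 F [-0.   0.1  0.4]
rot [-0.0002 -0.002   0.0001] shift m [-0.0022  0.0001  0.0125] rows>= 0.2
scene -1 tip z 76.9 n 48 along [-11.9  -0.5] across [-54.8 -41.7]
scene 1 tip z 70.6 n 52 along [-12.    6.8] across [41.2 54.3]
top 1 tip z 76.8 n 33 along [ 3.  11.4] across [45.5 58.1]
```

To row units: 0.013 m / 0.75 = 0.0173, 0.007 m / 0.75 = 0.0093.

Emit:
{"method": "move_arm", "body": {"motion": [[0,0,0,-0.0013,-0.0013,0.0093,0.085],[0,0,0,-0.0013,-0.0013,0.0173,0.085],[0,0,0,-0.0013,-0.0013,0.0173,0.085],[0,0,0,-0.0013,-0.0013,0.0173,0.05],[0,0,0,-0.0013,-0.0013,0.0173,0.03],[0,0,0,-0.0013,-0.0013,0.0173,0.03],[0,0,0,-0.0013,-0.0013,0.0173,0.03],[0,0,0,-0.0013,-0.0013,0.0173,0.03]], "grip_force": 40}}

```text
clock: 4.53
eef_pos: [623.6, -232.1, 15.1]
tcp_rot: [3.142, 0.001, 2.715]
contact_force: [-1.3, -1.0, 3.6]
opening: 0.461
grasp_force: 40.5
```

```bash
python3 go.py 624 -231.2 14 2.7146; python3 tips.py
```

```text
t 4.53 p [ 623.6 -232.1   15.1] rot [3.1416e+00 6.0000e-04 2.7148e+00] q [-0.36  0.62  1.67 -0.    0.85 -1.5 ] open 0.461 gf 40.5 F [-1.3 -1.   3.6]
rot [0.     0.0006 0.0002] shift m [0.     0.001  0.0011] rows>= 0.0
scene -1 tip z 53.9 n 38 along [-12.5  -1.1] across [-32.2 -19.9]
scene 1 tip z 49.2 n 31 along [-12.1  -6.5] across [17.9 31.4]
top 1 tip z 54.0 n 32 along [ 0.7 10.8] across [22.4 35. ]
```

To row units: -0.125 m / 0.75 = -0.1667, -0.11 m / 0.75 = -0.1467.

Emit:
{"method": "move_arm", "body": {"motion": [[0,0,0,0,0,-0.02,0.03],[0,0,0,0,0,-0.0467,0.03],[0,0,0,0,0,-0.08,0.03],[0,0,0,0,0,-0.1133,0.03],[0,0,0,0,0,-0.1467,0.03],[0,0,0,0,0,-0.1667,0.03],[0,0,0,0,0,-0.1667,0.03]]}}

```text
clock: 5.5
eef_pos: [624.2, -232.3, 141.4]
tcp_rot: [3.141, 0.003, 2.715]
contact_force: [0.8, -0.6, -1.3]
opening: 0.461
grasp_force: 40.4
```

```bash
python3 go.py 473.3 194.2 138 3.3086
```

```text
t 5.5 p [ 624.2 -232.3  141.4] rot [3.1414e+00 2.7000e-03 2.7147e+00] q [-0.36  0.47  1.6   0.    1.07 -1.5 ] open 0.461 gf 40.4 F [ 0.8 -0.6 -1.3]
rot [-0.0006  0.0027 -0.5939] shift m [0.3139 0.3258 0.0027] rows>= 7.2
```

To row units: 0.225 m / 0.75 = 0.3, 0.21 m / 0.75 = 0.28, -0.594 rad / 4 = -0.1485.

Emit:
{"method": "move_arm", "body": {"motion": [[0,0,-0.0125,0.0133,0.0133,0,0.03],[0,0,-0.03,0.04,0.04,0,0.03],[0,0,-0.05,0.08,0.08,0,0.03],[0,0,-0.07,0.12,0.124,0,0.03],[0,0,-0.09,0.16,0.168,0,0.03],[0,0,-0.11,0.2,0.212,0,0.03],[0,0,-0.13,0.24,0.256,0,0.03],[0,0,-0.1485,0.28,0.3,0,0.03]]}}

```text
clock: 6.5
eef_pos: [523.2, 61.5, 138.6]
tcp_rot: [3.141, -0.002, -2.97]
contact_force: [-0.4, 0.1, -0.8]
opening: 0.456
grasp_force: 40.4
```

```bash
python3 go.py 473.3 194.2 138 3.3086
```

```text
t 6.5 p [523.2  61.5 138.6] rot [ 3.1413e+00 -2.2000e-03 -2.9697e+00] q [ 0.11  0.28  1.9   0.    0.96 -1.63] open 0.456 gf 40.4 F [-0.4  0.1 -0.8]
rot [ 0.0003 -0.0022  0.0049] shift m [0.0265 0.1393 0.0007] rows>= 2.3
```

To row units: 0.139 m / 0.75 = 0.1853, 0.125 m / 0.75 = 0.1667.

Emit:
{"method": "move_arm", "body": {"motion": [[0,0,0,0.0093,0.0467,0,0.03],[0,0,0,0.0187,0.0933,0,0.03],[0,0,0,0.0267,0.1333,0,0.03],[0,0,0,0.0333,0.1667,0,0.03],[0,0,0,0.036,0.1853,0,0.03],[0,0,0,0.036,0.1853,0,0.03],[0,0,0,0.036,0.1853,0,0.03]]}}

```text
clock: 7.38
eef_pos: [475.5, 191.8, 139.4]
tcp_rot: [-3.141, -0.0, -2.974]
contact_force: [-0.2, -0.4, -1.9]
opening: 0.461
grasp_force: 40.5
```

```bash
python3 go.py 473.3 194.2 20 3.3086
cat > chk.py <<'E'
import sys
from h import *
p,d=grab_frame(sys.argv[1]); x0,y0,x1,y1=map(int,sys.argv[3:7])
cv2.imwrite("pics/"+sys.argv[2],cv2.resize(p[y0:y1,x0:x1],None,fx=3,fy=3,interpolation=cv2.INTER_CUBIC)[:,:,::-1])
E
python3 chk.py scene a1.png 230 60 430 240
```

```text
t 7.38 p [475.5 191.8 139.4] rot [-3.1412e+00 -5.0000e-04 -2.9740e+00] q [ 0.38  0.25  1.93 -0.    0.96 -1.36] open 0.461 gf 40.5 F [-0.2 -0.4 -1.9]
rot [-0.0004 -0.0005  0.0005] shift m [0.0017 0.0028 0.1194] rows>= 1.9
```

View pics/a1.png

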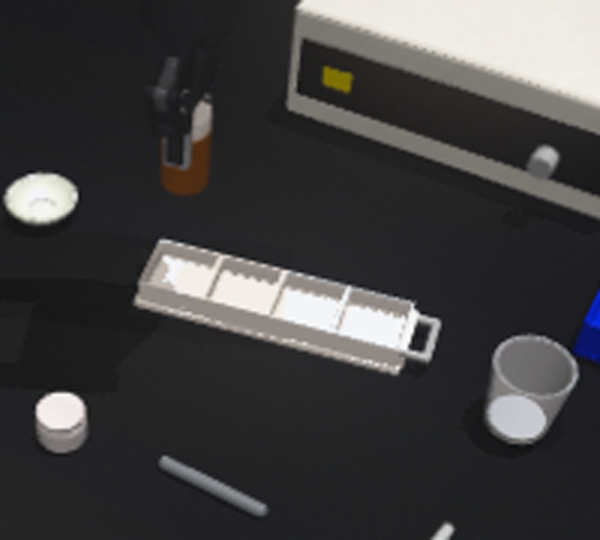

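To row units: 0.085 m / 0.75 = 0.1133, 0.07 m / 0.75 = 0.0933.

Emit:
{"method": "move_arm", "body": {"motion": [[0,0,0,0.002,0.0033,0.0267,0.03],[0,0,0,0.002,0.0033,0.06,0.03],[0,0,0,0.002,0.0033,0.0933,0.03],[0,0,0,0.002,0.0033,0.1133,0.03],[0,0,0,0.002,0.0033,0.1133,0.03],[0,0,0,0.002,0.0033,0.1133,0.03]]}}

```text
clock: 8.18
eef_pos: [474.3, 194.6, 55.4]
tcp_rot: [3.141, 0.001, -2.975]
contact_force: [-0.3, 1.4, -0.5]
opening: 0.456
grasp_force: 40.5
```

```bash
python3 go.py 473.3 194.2 16 3.3086
python3 - <<'E'
from h import *
# jar body/lid cloud near the tool
for n in("scene","top"):
    p,d=grab_frame(n);W=cloud(n,d);hsv=cv2.cvtColor(p,cv2.COLOR_RGB2HSV)
    m=(np.hypot(W[...,0]-473,W[...,1]-194)<45)&(W[...,2]>50)
    am=m&(hsv[...,1]>120)&(hsv[...,0]<20); wh=m&(hsv[...,1]<50)&(hsv[...,2]>110)
    for k in(am,wh):
        if k.sum()>10: print(n,k.sum(),W[k].mean(0).round(1),W[k].min(0).round(1),W[k].max(0).round(1))
E
```

```text
t 8.18 p [474.3 194.6  55.4] rot [ 3.1414e+00  1.0000e-03 -2.9747e+00] q [ 0.39  0.38  1.99 -0.    0.77 -1.35] open 0.456 gf 40.5 F [-0.3  1.4 -0.5]
rot [ 0.0002  0.001  -0.0001] shift m [ 0.0011 -0.0002  0.0394] rows>= 0.6
scene 134 [484.3 182.9  72.1] [463.1 170.2  51.7] [494.3 206.6 101.5]
scene 1148 [492.6 168.9 317.1] [445.4 152.3  50.6] [517.1 224.4 458. ]
top 36 [462.  179.7  85.8] [457.6 164.7  58. ] [467.2 184.3 148.8]
top 2996 [476.3 188.7 452.4] [428.8 149.5  50.6] [517.9 221.2 502.8]
```

To row units: 0.039 m / 0.75 = 0.052, 0.001 m / 0.75 = 0.0013.

Emit:
{"method": "move_arm", "body": {"motion": [[0,0,0,0.0013,0,0.016,0.03],[0,0,0,0.0013,0,0.032,0.03],[0,0,0,0.0013,0,0.044,0.03],[0,0,0,0.0013,0,0.048,0.03],[0,0,0,0.0013,0,0.0507,0.03],[0,0,0,0.0013,0,0.052,0.03],[0,0,0,0.0013,0,0.052,0.03]]}}

```text
clock: 9.15
eef_pos: [472.8, 194.4, 15.8]
tcp_rot: [3.142, 0.0, -2.974]
contact_force: [0.4, 0.1, -0.7]
opening: 0.459
grasp_force: 40.5
```

```bash
python3 go.py 473.3 194.2 15.1 3.3086
```

```text
t 9.15 p [472.8 194.4  15.8] rot [ 3.1415e+00  3.0000e-04 -2.9744e+00] q [ 0.39  0.44  2.01 -0.    0.68 -1.35] open 0.459 gf 40.5 F [ 0.4  0.1 -0.7]
rot [0.     0.0003 0.0002] shift m [-0.0004 -0.0003  0.0007] rows>= 0.0
```

To row units: 0.0015 m / 0.75 = 0.002, 0.001 m / 0.75 = 0.0013.

Emit:
{"method": "move_arm", "body": {"motion": [[0,0,0,0,0,0.0013,0.03],[0,0,0,0,0,0.002,0.03],[0,0,0,0,0,0.002,0.03]]}}

```text
clock: 9.52
eef_pos: [473.0, 194.5, 15.0]
tcp_rot: [3.141, 0.001, -2.974]
contact_force: [-2.3, -1.7, 9.1]
opening: 0.461
grasp_force: 41.5
```

To row units: -0.15 m / 0.75 = -0.2, -0.14 m / 0.75 = -0.1867.

Emit:
{"method": "move_arm", "body": {"motion": [[0,0,0,0,0,0,0.055],[0,0,0,0,0,0,0.075],[0,0,0,0,0,0,0.085],[0,0,0,0,0,0,0.085],[0,0,0,0,0,-0.04,0.085],[0,0,0,0,0,-0.1133,0.085],[0,0,0,0,0,-0.1867,0.085],[0,0,0,0,0,-0.2,0.085]]}}

```text
clock: 10.52
eef_pos: [474.8, 195.3, 167.9]
tcp_rot: [3.14, 0.006, -2.974]
contact_force: [0.3, -0.1, -0.8]
opening: 0.995
grasp_force: 0.0
```

```bash
python3 go.py 565.7 -212.4 160 2.7146
```

```text
t 10.53 p [474.8 195.3 167.9] rot [ 3.1402  0.0063 -2.9743] q [ 0.39  0.22  1.91 -0.    1.01 -1.35] open 0.995 gf 0.0 F [ 0.3 -0.1 -0.8]
rot [0.0032 0.0057 0.5942] shift m [-0.0217 -0.4171  0.0075] rows>= 6.7
```

To row units: -0.417 m / 0.75 = -0.556, -0.39 m / 0.75 = -0.52, 0.594 rad / 4 = 0.1485.

Emit:
{"method": "move_arm", "body": {"motion": [[0,0,0.015,-0.0027,-0.0533,0,0.085],[0,0,0.035,-0.0067,-0.1333,0,0.085],[0,0,0.06,-0.012,-0.2133,0,0.085],[0,0,0.085,-0.016,-0.2933,0,0.085],[0,0,0.11,-0.02,-0.3733,0,0.085],[0,0,0.135,-0.024,-0.4533,0,0.085],[0,0,0.1485,-0.028,-0.52,0,0.085],[0,0,0.1485,-0.0293,-0.556,0,0.085]]}}

```text
clock: 11.52
eef_pos: [563.4, -215.6, 162.8]
tcp_rot: [-3.141, -0.001, 2.712]
contact_force: [0.5, -1.0, 0.1]
opening: 0.996
grasp_force: 0.0
```

```bash
python3 go.py 565.7 -212.4 14 2.7146
python3 - <<'E'
from h import *
for n in("top","scene"):
    p,d=grab_frame(n);W=cloud(n,d);hsv=cv2.cvtColor(p,cv2.COLOR_RGB2HSV)
    m=(np.hypot(W[...,0]-473,W[...,1]-194)<40)&(np.abs(W[...,2]-81)<5)&(hsv[...,1]<60)
    print(n,m.sum(),W[m].mean(0).round(1),cv2.minEnclosingCircle(W[m][:,:2].astype(np.float32)))
E
```

```text
t 11.53 p [ 563.4 -215.6  162.8] rot [-3.1413e+00 -1.3000e-03  2.7121e+00] q [-0.37  0.36  1.72 -0.    1.06 -1.51] open 0.996 gf 0.0 F [ 0.5 -1.   0.1]
rot [-0.0003 -0.0013 -0.0025] shift m [-0.0009  0.0039  0.1488] rows>= 2.4
top 393 [472.8 194.7  80.7] ((472.1288757324219, 195.46701049804688), 20.687070846557617)
scene 137 [473.1 191.4  81.1] ((471.0078125, 192.3665008544922), 21.55051040649414)
```

To row units: 0.149 m / 0.75 = 0.1987, 0.14 m / 0.75 = 0.1867.

Emit:
{"method": "move_arm", "body": {"motion": [[0,0,0,-0.0013,0.0027,0.04,0.085],[0,0,0,-0.0013,0.0027,0.1067,0.085],[0,0,0,-0.0013,0.0027,0.16,0.085],[0,0,0,-0.0013,0.0027,0.1867,0.085],[0,0,0,-0.0013,0.0027,0.1987,0.085],[0,0,0,-0.0013,0.0027,0.1987,0.085],[0,0,0,-0.0013,0.0027,0.1987,0.085]]}}

```text
clock: 12.5
eef_pos: [566.5, -212.0, 16.5]
tcp_rot: [3.141, 0.002, 2.715]
contact_force: [-0.3, 0.8, 0.3]
opening: 1.0
grasp_force: 0.0
```

```bash
python3 go.py 565.7 -212.4 15 2.7146
```

```text
t 12.5 p [ 566.5 -212.    16.5] rot [3.1414e+00 2.1000e-03 2.7148e+00] q [-0.36  0.55  1.81  0.    0.78 -1.5 ] open 1.0 gf 0.0 F [-0.3  0.8  0.3]
rot [0.0002 0.0021 0.0002] shift m [ 0.0006 -0.0007  0.0015] rows>= 0.0
```

To row units: 0.003 m / 0.75 = 0.004.

Emit:
{"method": "move_arm", "body": {"motion": [[0,0,0,0,0,0.004,0.085],[0,0,0,0,0,0.004,0.05],[0,0,0,0,0,0.004,0.028],[0,0,0,0,0,0.004,0.028],[0,0,0,0,0,0.004,0.028],[0,0,0,0,0,0.004,0.028],[0,0,0,0,0,0.004,0.028]], "grip_force": 40}}

```text
clock: 13.38
eef_pos: [565.7, -211.8, 12.5]
tcp_rot: [3.142, 0.0, 2.715]
contact_force: [-0.2, -0.1, 5.1]
opening: 0.433
grasp_force: 40.1
```

```bash
python3 go.py
```

```text
t 13.38 p [ 565.7 -211.8   12.5] rot [3.1416e+00 4.0000e-04 2.7148e+00] q [-0.36  0.55  1.81 -0.    0.78 -1.5 ] open 0.433 gf 40.1 F [-0.2 -0.1  5.1]
```

Emit:
{"method": "move_arm", "body": {"motion": [[0,0,0,0,0,-0.02,0.028],[0,0,0,0,0,-0.0467,0.028],[0,0,0,0,0,-0.08,0.028],[0,0,0,0,0,-0.1133,0.028],[0,0,0,0,0,-0.1467,0.028],[0,0,0,0,0,-0.1667,0.028],[0,0,0,0,0,-0.1667,0.028]]}}

```text
clock: 14.25
eef_pos: [566.3, -212.0, 138.8]
tcp_rot: [3.141, 0.003, 2.715]
contact_force: [0.7, 0.1, -2.0]
opening: 0.431
grasp_force: 40.4
```

```bash
python3 go.py 532.4 204.2 138 3.3086
```

```text
t 14.25 p [ 566.3 -212.   138.8] rot [3.1414e+00 2.7000e-03 2.7148e+00] q [-0.36  0.39  1.74 -0.    1.01 -1.5 ] open 0.431 gf 40.4 F [ 0.7  0.1 -2. ]
rot [-0.0006  0.0027 -0.5938] shift m [2.032e-01 3.649e-01 3.000e-04] rows>= 6.7
```

To row units: 0.266 m / 0.75 = 0.3547, 0.227 m / 0.75 = 0.3027, -0.36 rad / 4 = -0.09.

Emit:
{"method": "move_arm", "body": {"motion": [[0,0,-0.0125,0.008,0.0147,0,0.028],[0,0,-0.03,0.0253,0.0453,0,0.028],[0,0,-0.05,0.0507,0.0907,0,0.028],[0,0,-0.07,0.08,0.1427,0,0.028],[0,0,-0.09,0.1093,0.196,0,0.028],[0,0,-0.11,0.1387,0.2493,0,0.028],[0,0,-0.13,0.168,0.3027,0,0.028],[0,0,-0.1485,0.1973,0.3547,0,0.028]]}}

```text
clock: 15.25
eef_pos: [539.4, 93.7, 136.1]
tcp_rot: [3.141, -0.002, -2.969]
contact_force: [1.1, 0.3, -1.6]
opening: 0.432
grasp_force: 40.3
```

```bash
python3 go.py 532.4 204.2 138 3.3086
```

```text
t 15.25 p [539.4  93.7 136.1] rot [ 3.1414e+00 -2.1000e-03 -2.9695e+00] q [ 0.17  0.31  1.86  0.    0.97 -1.57] open 0.432 gf 40.3 F [ 1.1  0.3 -1.6]
rot [ 0.0002 -0.0021  0.0051] shift m [-0.012   0.1101 -0.0019] rows>= 1.8
```

To row units: 0.111 m / 0.75 = 0.148, -0.012 m / 0.75 = -0.016.

Emit:
{"method": "move_arm", "body": {"motion": [[0,0,0,-0.0053,0.0467,0,0.028],[0,0,0,-0.0093,0.0867,0,0.028],[0,0,0,-0.0133,0.12,0,0.028],[0,0,0,-0.016,0.14,0,0.028],[0,0,0,-0.016,0.148,0,0.028],[0,0,0,-0.016,0.148,0,0.028],[0,0,0,-0.016,0.148,0,0.028]]}}

```text
clock: 16.12
eef_pos: [534.2, 202.4, 137.1]
tcp_rot: [-3.141, -0.0, -2.975]
contact_force: [0.1, -0.0, -0.8]
opening: 0.43
grasp_force: 40.3
```

```bash
python3 go.py 532.4 204.2 13 3.3086
```

```text
t 16.12 p [534.2 202.4 137.1] rot [-3.1414e+00 -2.0000e-04 -2.9748e+00] q [ 0.36  0.34  1.81 -0.    0.99 -1.38] open 0.43 gf 40.3 F [ 0.1 -0.  -0.8]
rot [-0.0002 -0.0002 -0.0002] shift m [0.0015 0.0021 0.1241] rows>= 2.0
```

Lower in one call to about 1 mm above the floor.

To row units: 0.122 m / 0.75 = 0.1627, 0.0015 m / 0.75 = 0.002.

Emit:
{"method": "move_arm", "body": {"motion": [[0,0,0,0.002,0.0027,0.0267,0.028],[0,0,0,0.002,0.0027,0.0667,0.028],[0,0,0,0.002,0.0027,0.1067,0.028],[0,0,0,0.002,0.0027,0.1333,0.028],[0,0,0,0.002,0.0027,0.1507,0.028],[0,0,0,0.002,0.0027,0.16,0.028],[0,0,0,0.002,0.0027,0.1627,0.028],[0,0,0,0.002,0.0027,0.1627,0.028]]}}

```text
clock: 17.12
eef_pos: [532.8, 205.0, 15.7]
tcp_rot: [3.141, 0.001, -2.974]
contact_force: [-0.5, 1.0, -1.4]
opening: 0.434
grasp_force: 40.3
```

To row units: 0.002 m / 0.75 = 0.0027, 0.001 m / 0.75 = 0.0013.

Emit:
{"method": "move_arm", "body": {"motion": [[0,0,0,0,0,0.0013,0.028],[0,0,0,0,0,0.0027,0.028],[0,0,0,0,0,0.0027,0.028]]}}

```text
clock: 17.5
eef_pos: [532.4, 204.9, 13.3]
tcp_rot: [3.142, 0.0, -2.974]
contact_force: [-0.3, -0.4, -0.5]
opening: 0.432
grasp_force: 40.3
```

```bash
python3 go.py 532.4 204.2 12.5 3.3086
```

```text
t 17.5 p [532.4 204.9  13.3] rot [ 3.1416e+00  1.0000e-04 -2.9743e+00] q [ 0.36  0.51  1.89 -0.    0.74 -1.37] open 0.432 gf 40.3 F [-0.3 -0.4 -0.5]
rot [0.     0.0001 0.0003] shift m [ 0.0002 -0.0007  0.0008] rows>= 0.0
```

To row units: 0.0015 m / 0.75 = 0.002, 0.001 m / 0.75 = 0.0013.

Emit:
{"method": "move_arm", "body": {"motion": [[0,0,0,0,0,0.0013,0.028],[0,0,0,0,0,0.002,0.028],[0,0,0,0,0,0.002,0.028]]}}

```text
clock: 17.88
eef_pos: [532.7, 204.9, 12.5]
tcp_rot: [3.142, 0.0, -2.974]
contact_force: [-2.0, -1.0, 8.8]
opening: 0.431
grasp_force: 41.2
```

To row units: -0.15 m / 0.75 = -0.2, -0.14 m / 0.75 = -0.1867.

Emit:
{"method": "move_arm", "body": {"motion": [[0,0,0,0,0,0,0.055],[0,0,0,0,0,0,0.075],[0,0,0,0,0,0,0.085],[0,0,0,0,0,0,0.085],[0,0,0,0,0,-0.04,0.085],[0,0,0,0,0,-0.1133,0.085],[0,0,0,0,0,-0.1867,0.085],[0,0,0,0,0,-0.2,0.085]]}}

```text
clock: 18.88
eef_pos: [534.7, 205.7, 165.7]
tcp_rot: [3.14, 0.006, -2.974]
contact_force: [-0.1, 0.1, 0.5]
opening: 0.992
grasp_force: 0.0
```

```bash
python3 go.py 518.4 -183 160 2.7146; python3 chk.py top b1.png 310 130 510 285
```

```text
t 18.88 p [534.7 205.7 165.7] rot [ 3.1403  0.0064 -2.9744] q [ 0.36  0.31  1.79 -0.    1.04 -1.37] open 0.992 gf 0.0 F [-0.1  0.1  0.5]
rot [0.0031 0.0058 0.5942] shift m [ 0.0808 -0.3806  0.0047] rows>= 6.2
```

View pics/b1.png

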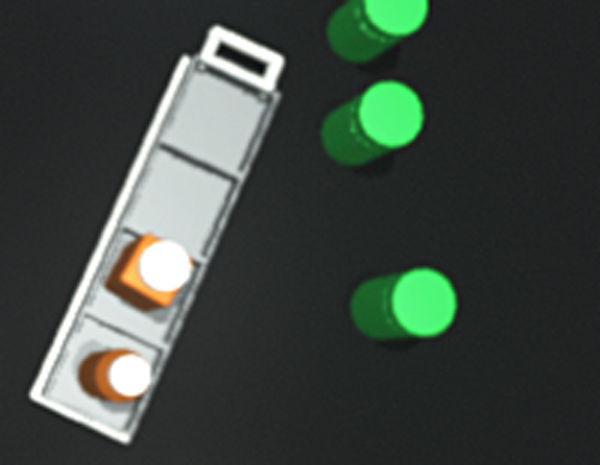

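To row units: -0.38 m / 0.75 = -0.5067, -0.36 m / 0.75 = -0.48, 0.594 rad / 4 = 0.1485.

Emit:
{"method": "move_arm", "body": {"motion": [[0,0,0.015,0.0107,-0.0533,0,0.085],[0,0,0.035,0.0253,-0.12,0,0.085],[0,0,0.06,0.0413,-0.1933,0,0.085],[0,0,0.085,0.056,-0.2667,0,0.085],[0,0,0.11,0.072,-0.34,0,0.085],[0,0,0.135,0.088,-0.4133,0,0.085],[0,0,0.1485,0.1013,-0.48,0,0.085],[0,0,0.1485,0.108,-0.5067,0,0.085]]}}

```text
clock: 19.92
eef_pos: [514.6, -185.4, 160.0]
tcp_rot: [-3.141, -0.002, 2.712]
contact_force: [0.2, 0.9, -0.5]
opening: 0.996
grasp_force: 0.0
```

```bash
python3 go.py 518.4 -183 13 2.7146
python3 - <<'E'
from h import *
for n in("top","scene"):
    p,d=grab_frame(n);W=cloud(n,d)
    for c,z in(((473,194),81),((532.5,205),101)):
        m=(np.hypot(W[...,0]-c[0],W[...,1]-c[1])<35)&(W[...,2]>z-6)&(W[...,2]<z+9)
        print(n,m.sum(),W[m].mean(0).round(1),W[m][:,2].max().round(1))
E
```

```text
t 19.93 p [ 514.6 -185.4  160. ] rot [-3.1412e+00 -2.3000e-03  2.7122e+00] q [-0.35  0.28  1.84 -0.    1.02 -1.49] open 0.996 gf 0.0 F [ 0.2  0.9 -0.5]
rot [-0.0004 -0.0023 -0.0024] shift m [-0.0028  0.0038  0.147 ] rows>= 2.4
top 395 [472.7 194.5  80.7] 83.9
top 132 [532.2 203.3 102.2] 107.3
scene 144 [473.3 191.   80.8] 84.9
scene 49 [533.5 199.9 102.3] 108.9
```

Both placed bottles stand where intended. Descend on the square one.

To row units: 0.147 m / 0.75 = 0.196, 0.14 m / 0.75 = 0.1867.

Emit:
{"method": "move_arm", "body": {"motion": [[0,0,0,-0.0027,0.0027,0.04,0.085],[0,0,0,-0.0027,0.0027,0.1067,0.085],[0,0,0,-0.0027,0.0027,0.16,0.085],[0,0,0,-0.0027,0.0027,0.1867,0.085],[0,0,0,-0.0027,0.0027,0.196,0.085],[0,0,0,-0.0027,0.0027,0.196,0.085],[0,0,0,-0.0027,0.0027,0.196,0.085]]}}

```text
clock: 20.9
eef_pos: [519.2, -182.2, 15.6]
tcp_rot: [3.141, 0.001, 2.715]
contact_force: [-0.3, 0.4, -0.4]
opening: 0.994
grasp_force: 0.0
```

```bash
python3 go.py 518.4 -183 13 2.7146
```

```text
t 20.9 p [ 519.2 -182.2   15.6] rot [3.1414e+00 1.4000e-03 2.7153e+00] q [-0.34  0.49  1.93  0.    0.72 -1.48] open 0.994 gf 0.0 F [-0.3  0.4 -0.4]
rot [0.0002 0.0014 0.0007] shift m [ 0.0004 -0.001   0.0026] rows>= 0.0
```

To row units: 0.002 m / 0.75 = 0.0027, -0.001 m / 0.75 = -0.0013.

Emit:
{"method": "move_arm", "body": {"motion": [[0,0,0,0,-0.0013,0.0027,0.085],[0,0,0,0,-0.0013,0.0027,0.05],[0,0,0,0,-0.0013,0.0027,0.03],[0,0,0,0,-0.0013,0.0027,0.024],[0,0,0,0,-0.0013,0.0027,0.024],[0,0,0,0,-0.0013,0.0027,0.024],[0,0,0,0,-0.0013,0.0027,0.024]], "grip_force": 40}}

```text
clock: 21.78
eef_pos: [518.3, -183.4, 13.0]
tcp_rot: [-3.142, 0.0, 2.715]
contact_force: [-0.6, 1.0, 5.5]
opening: 0.403
grasp_force: 39.2
```

```bash
python3 go.py
```

```text
t 21.77 p [ 518.3 -183.4   13. ] rot [-3.1416e+00  5.0000e-04  2.7148e+00] q [-0.34  0.49  1.93 -0.    0.72 -1.49] open 0.403 gf 39.2 F [-0.6  1.   5.5]
```

Emit:
{"method": "move_arm", "body": {"motion": [[0,0,0,0,0,-0.0027,0.024],[0,0,0,0,0,-0.02,0.024],[0,0,0,0,0,-0.0467,0.024],[0,0,0,0,0,-0.08,0.024],[0,0,0,0,0,-0.12,0.024],[0,0,0,0,0,-0.16,0.024],[0,0,0,0,0,-0.18,0.024],[0,0,0,0,0,-0.18,0.024]]}}

```text
clock: 22.78
eef_pos: [518.6, -183.4, 148.7]
tcp_rot: [3.141, 0.002, 2.715]
contact_force: [-0.2, -1.1, -0.4]
opening: 0.404
grasp_force: 38.9
```

```bash
python3 go.py 591.6 214.2 148 3.3086
```

```text
t 22.77 p [ 518.6 -183.4  148.7] rot [3.1414e+00 2.0000e-03 2.7149e+00] q [-0.34  0.3   1.85 -0.    1.   -1.49] open 0.404 gf 38.9 F [-0.2 -1.1 -0.4]
rot [-4.000e-04  2.000e-03 -5.937e-01] shift m [0.0981 0.3922 0.0006] rows>= 6.5
```

To row units: 0.272 m / 0.75 = 0.3627, 0.232 m / 0.75 = 0.3093, -0.594 rad / 4 = -0.1485.

Emit:
{"method": "move_arm", "body": {"motion": [[0,0,-0.0125,0.004,0.016,0,0.024],[0,0,-0.03,0.012,0.048,0,0.024],[0,0,-0.05,0.024,0.096,0,0.024],[0,0,-0.07,0.0373,0.1493,0,0.024],[0,0,-0.09,0.0507,0.2027,0,0.024],[0,0,-0.11,0.064,0.256,0,0.024],[0,0,-0.13,0.0773,0.3093,0,0.024],[0,0,-0.1485,0.0907,0.3627,0,0.024]]}}

```text
clock: 23.78
eef_pos: [567.8, 94.5, 146.2]
tcp_rot: [3.141, -0.002, -2.969]
contact_force: [-0.1, 0.6, -1.0]
opening: 0.396
grasp_force: 38.9
```

```bash
python3 go.py 591.6 214.2 148 3.3086
```

```text
t 23.77 p [567.8  94.5 146.2] rot [ 3.1414e+00 -2.5000e-03 -2.9694e+00] q [ 0.16  0.34  1.79  0.    1.01 -1.58] open 0.396 gf 38.9 F [-0.1  0.6 -1. ]
rot [ 0.0002 -0.0025  0.0051] shift m [-0.044   0.1138 -0.0019] rows>= 2.0
```

To row units: 0.115 m / 0.75 = 0.1533, -0.044 m / 0.75 = -0.0587.

Emit:
{"method": "move_arm", "body": {"motion": [[0,0,0,-0.0173,0.0467,0,0.024],[0,0,0,-0.0347,0.0907,0,0.024],[0,0,0,-0.048,0.1253,0,0.024],[0,0,0,-0.056,0.1453,0,0.024],[0,0,0,-0.0587,0.1533,0,0.024],[0,0,0,-0.0587,0.1533,0,0.024],[0,0,0,-0.0587,0.1533,0,0.024]]}}

```text
clock: 24.65
eef_pos: [592.8, 212.4, 147.6]
tcp_rot: [-3.141, -0.0, -2.975]
contact_force: [0.6, -0.0, -0.7]
opening: 0.398
grasp_force: 38.9
```

```bash
python3 go.py 591.6 214.2 13 3.3086
```

```text
t 24.65 p [592.8 212.4 147.6] rot [-3.1413e+00 -4.0000e-04 -2.9749e+00] q [ 0.34  0.41  1.67 -0.    1.05 -1.4 ] open 0.398 gf 38.9 F [ 0.6 -0.  -0.7]
rot [-0.0003 -0.0004 -0.0003] shift m [0.0008 0.002  0.1346] rows>= 2.2
```

To row units: 0.132 m / 0.75 = 0.176, 0.13 m / 0.75 = 0.1733.

Emit:
{"method": "move_arm", "body": {"motion": [[0,0,0,0.0013,0.002,0.0333,0.024],[0,0,0,0.0013,0.002,0.08,0.024],[0,0,0,0.0013,0.002,0.12,0.024],[0,0,0,0.0013,0.002,0.1467,0.024],[0,0,0,0.0013,0.002,0.164,0.024],[0,0,0,0.0013,0.002,0.1733,0.024],[0,0,0,0.0013,0.002,0.176,0.024],[0,0,0,0.0013,0.002,0.176,0.024]]}}

```text
clock: 25.65
eef_pos: [592.2, 214.7, 16.2]
tcp_rot: [3.141, 0.001, -2.974]
contact_force: [-0.8, -1.1, -0.9]
opening: 0.395
grasp_force: 39.0
```

To row units: 0.003 m / 0.75 = 0.004, 0.001 m / 0.75 = 0.0013.

Emit:
{"method": "move_arm", "body": {"motion": [[0,0,0,0,0,0.0013,0.024],[0,0,0,0,0,0.0027,0.024],[0,0,0,0,0,0.004,0.024],[0,0,0,0,0,0.004,0.024]]}}

```text
clock: 26.15
eef_pos: [591.9, 214.6, 13.0]
tcp_rot: [3.142, 0.0, -2.974]
contact_force: [-0.8, -0.7, 3.5]
opening: 0.394
grasp_force: 39.2
```

Floor contact at the grasp height. Release and rise.

To row units: -0.15 m / 0.75 = -0.2, -0.14 m / 0.75 = -0.1867.

Emit:
{"method": "move_arm", "body": {"motion": [[0,0,0,0,0,0,0.055],[0,0,0,0,0,0,0.075],[0,0,0,0,0,0,0.085],[0,0,0,0,0,0,0.085],[0,0,0,0,0,-0.04,0.085],[0,0,0,0,0,-0.1133,0.085],[0,0,0,0,0,-0.1867,0.085],[0,0,0,0,0,-0.2,0.085]]}}

```text
clock: 27.15
eef_pos: [594.1, 215.4, 167.1]
tcp_rot: [3.14, 0.007, -2.974]
contact_force: [-0.5, 0.6, -0.2]
opening: 0.997
grasp_force: 0.0
```

```bash
python3 go.py 456.2 -161 160 2.7146
```

```text
t 27.15 p [594.1 215.4 167.1] rot [ 3.1404  0.0068 -2.9744] q [ 0.35  0.39  1.66  0.    1.08 -1.39] open 0.997 gf 0.0 F [-0.5  0.6 -0.2]
rot [0.0032 0.0062 0.5942] shift m [ 0.1987 -0.3482  0.0053] rows>= 6.4
```

To row units: -0.348 m / 0.75 = -0.464, -0.33 m / 0.75 = -0.44, 0.594 rad / 4 = 0.1485.

Emit:
{"method": "move_arm", "body": {"motion": [[0,0,0.015,0.0267,-0.0467,0,0.085],[0,0,0.035,0.0627,-0.1093,0,0.085],[0,0,0.06,0.1013,-0.1773,0,0.085],[0,0,0.085,0.14,-0.2453,0,0.085],[0,0,0.11,0.1787,-0.3133,0,0.085],[0,0,0.135,0.2173,-0.3813,0,0.085],[0,0,0.1485,0.2493,-0.44,0,0.085],[0,0,0.1485,0.264,-0.464,0,0.085]]}}

```text
clock: 28.15
eef_pos: [452.8, -163.5, 161.9]
tcp_rot: [-3.141, -0.001, 2.712]
contact_force: [0.1, 1.0, -0.6]
opening: 0.995
grasp_force: 0.0
```

```bash
python3 go.py 456.2 -161 13 2.7146; python3 chk.py scene c1.png 240 80 440 240
```

```text
t 28.15 p [ 452.8 -163.5  161.9] rot [-3.1412e+00 -1.3000e-03  2.7118e+00] q [-0.35  0.18  1.97 -0.    0.99 -1.49] open 0.995 gf 0.0 F [ 0.1  1.  -0.6]
rot [-0.0004 -0.0013 -0.0028] shift m [-0.0022  0.0037  0.1489] rows>= 2.4
```

View pics/c1.png

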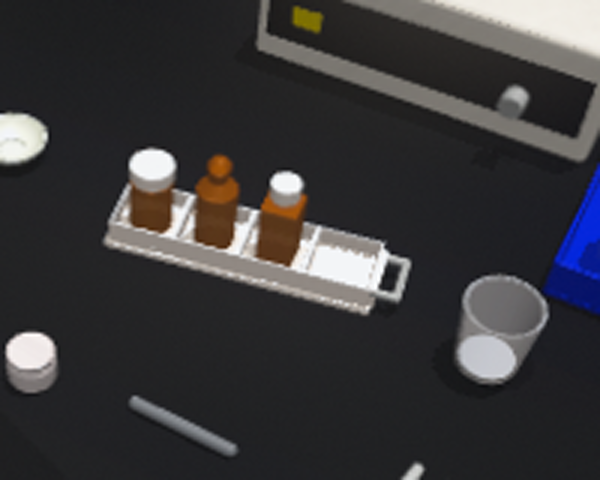

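To row units: 0.148 m / 0.75 = 0.1973, 0.14 m / 0.75 = 0.1867.

Emit:
{"method": "move_arm", "body": {"motion": [[0,0,0,-0.0027,0.0027,0.04,0.085],[0,0,0,-0.0027,0.0027,0.1067,0.085],[0,0,0,-0.0027,0.0027,0.16,0.085],[0,0,0,-0.0027,0.0027,0.1867,0.085],[0,0,0,-0.0027,0.0027,0.1973,0.085],[0,0,0,-0.0027,0.0027,0.1973,0.085],[0,0,0,-0.0027,0.0027,0.1973,0.085]]}}

```text
clock: 29.08
eef_pos: [457.8, -160.7, 15.4]
tcp_rot: [3.141, 0.001, 2.715]
contact_force: [0.2, 0.4, 0.1]
opening: 0.995
grasp_force: 0.0
```

```bash
python3 go.py 456.2 -161 14 2.7146
```

```text
t 29.07 p [ 457.8 -160.7   15.4] rot [3.1415e+00 1.3000e-03 2.7149e+00] q [-0.34  0.42  2.07  0.    0.66 -1.48] open 0.995 gf 0.0 F [0.2 0.4 0.1]
rot [0.0001 0.0013 0.0003] shift m [ 0.0013 -0.0009  0.0014] rows>= 0.0
```

Emit:
{"method": "move_arm", "body": {"motion": [[0,0,0,0.0013,0,0.0013,0.085],[0,0,0,0.0013,0,0.0013,0.05],[0,0,0,0.0013,0,0.0013,0.03],[0,0,0,0.0013,0,0.0013,0.022],[0,0,0,0.0013,0,0.0013,0.022],[0,0,0,0.0013,0,0.0013,0.022],[0,0,0,0.0013,0,0.0013,0.022]], "grip_force": 40}}

```text
clock: 29.95
eef_pos: [456.3, -160.2, 13.8]
tcp_rot: [3.142, 0.0, 2.715]
contact_force: [-0.2, 0.0, 5.6]
opening: 0.366
grasp_force: 39.4
```

To row units: -0.135 m / 0.75 = -0.18, -0.12 m / 0.75 = -0.16.

Emit:
{"method": "move_arm", "body": {"motion": [[0,0,0,0,0,-0.0027,0.022],[0,0,0,0,0,-0.02,0.022],[0,0,0,0,0,-0.0467,0.022],[0,0,0,0,0,-0.08,0.022],[0,0,0,0,0,-0.12,0.022],[0,0,0,0,0,-0.16,0.022],[0,0,0,0,0,-0.18,0.022],[0,0,0,0,0,-0.18,0.022]]}}

```text
clock: 30.95
eef_pos: [456.7, -160.4, 149.6]
tcp_rot: [3.141, 0.002, 2.715]
contact_force: [-0.3, -0.6, -1.2]
opening: 0.367
grasp_force: 39.6
```

```bash
python3 go.py 650.7 224.2 148 3.3086
```

```text
t 30.95 p [ 456.7 -160.4  149.6] rot [3.1414e+00 2.1000e-03 2.7148e+00] q [-0.34  0.2   1.98 -0.    0.96 -1.48] open 0.367 gf 39.6 F [-0.3 -0.6 -1.2]
rot [-4.000e-04  2.100e-03 -5.938e-01] shift m [-0.0174  0.4304  0.0017] rows>= 6.9
```

To row units: 0.29 m / 0.75 = 0.3867, 0.248 m / 0.75 = 0.3307, -0.594 rad / 4 = -0.1485.

Emit:
{"method": "move_arm", "body": {"motion": [[0,0,-0.0125,0,0.0173,0,0.022],[0,0,-0.03,-0.0013,0.0533,0,0.022],[0,0,-0.05,-0.004,0.1067,0,0.022],[0,0,-0.07,-0.0067,0.1627,0,0.022],[0,0,-0.09,-0.0093,0.2187,0,0.022],[0,0,-0.11,-0.012,0.2747,0,0.022],[0,0,-0.13,-0.0147,0.3307,0,0.022],[0,0,-0.1485,-0.0173,0.3867,0,0.022]]}}

```text
clock: 31.95
eef_pos: [587.7, 100.6, 147.0]
tcp_rot: [3.141, -0.002, -2.969]
contact_force: [0.7, 0.1, -1.6]
opening: 0.364
grasp_force: 39.7
```

```bash
python3 go.py 650.7 224.2 149 3.3086
```

```text
t 31.95 p [587.7 100.6 147. ] rot [ 3.1414e+00 -2.5000e-03 -2.9693e+00] q [ 0.17  0.37  1.75  0.    1.03 -1.58] open 0.364 gf 39.7 F [ 0.7  0.1 -1.6]
rot [ 0.0001 -0.0025  0.0052] shift m [-0.0833  0.111  -0.0022] rows>= 2.2
```

To row units: 0.112 m / 0.75 = 0.1493, 0.106 m / 0.75 = 0.1413.

Emit:
{"method": "move_arm", "body": {"motion": [[0,0,0,-0.0347,0.0467,0,0.022],[0,0,0,-0.0667,0.0893,0,0.022],[0,0,0,-0.092,0.1227,0,0.022],[0,0,0,-0.1067,0.1413,0,0.022],[0,0,0,-0.1107,0.1493,0,0.022],[0,0,0,-0.1107,0.1493,0,0.022],[0,0,0,-0.1107,0.1493,0,0.022]]}}

```text
clock: 32.83
eef_pos: [650.8, 221.7, 148.6]
tcp_rot: [-3.141, -0.001, -2.975]
contact_force: [-0.1, -1.4, -1.1]
opening: 0.362
grasp_force: 39.7
```

```bash
python3 go.py 650.7 224.2 14 3.3086
```

```text
t 32.83 p [650.8 221.7 148.6] rot [-3.1413e+00 -6.0000e-04 -2.9749e+00] q [ 0.33  0.5   1.54 -0.    1.11 -1.41] open 0.362 gf 39.7 F [-0.1 -1.4 -1.1]
rot [-0.0003 -0.0006 -0.0003] shift m [-0.0004  0.0025  0.1346] rows>= 2.2
```

To row units: 0.132 m / 0.75 = 0.176, 0.13 m / 0.75 = 0.1733.

Emit:
{"method": "move_arm", "body": {"motion": [[0,0,0,0,0.0027,0.0333,0.022],[0,0,0,0,0.0027,0.08,0.022],[0,0,0,0,0.0027,0.12,0.022],[0,0,0,0,0.0027,0.1467,0.022],[0,0,0,0,0.0027,0.164,0.022],[0,0,0,0,0.0027,0.1733,0.022],[0,0,0,0,0.0027,0.176,0.022],[0,0,0,0,0.0027,0.176,0.022]]}}

```text
clock: 33.83
eef_pos: [651.4, 224.8, 17.3]
tcp_rot: [3.141, 0.001, -2.974]
contact_force: [0.1, -0.8, -1.1]
opening: 0.365
grasp_force: 39.7
```

To row units: 0.003 m / 0.75 = 0.004, 0.001 m / 0.75 = 0.0013.

Emit:
{"method": "move_arm", "body": {"motion": [[0,0,0,0,0,0.0013,0.022],[0,0,0,0,0,0.0027,0.022],[0,0,0,0,0,0.004,0.022],[0,0,0,0,0,0.004,0.022]]}}

```text
clock: 34.33
eef_pos: [651.1, 224.7, 14.0]
tcp_rot: [3.142, 0.0, -2.974]
contact_force: [-0.0, 0.3, 1.8]
opening: 0.366
grasp_force: 39.9
```

Emit:
{"method": "move_arm", "body": {"motion": [[0,0,0,0,0,0.0007,0.022],[0,0,0,0,0,0.0007,0.05],[0,0,0,0,0,0.0007,0.085],[0,0,0,0,0,0.0007,0.085],[0,0,0,0,0,-0.04,0.085],[0,0,0,0,0,-0.1133,0.085],[0,0,0,0,0,-0.1867,0.085],[0,0,0,0,0,-0.2267,0.085]]}}

```text
clock: 35.33
eef_pos: [652.1, 225.1, 187.2]
tcp_rot: [3.141, 0.004, -2.974]
contact_force: [1.3, -0.6, 0.2]
opening: 0.996
grasp_force: 0.0
```

To row units: -0.25 m / 0.75 = -0.3333, -0.23 m / 0.75 = -0.3067.

Emit:
{"method": "move_arm", "body": {"motion": [[0,0,0,0,-0.0533,0,0.085],[0,0,0,0,-0.12,0,0.085],[0,0,0,0,-0.1867,0,0.085],[0,0,0,0,-0.2533,0,0.085],[0,0,0,0,-0.3067,0,0.085],[0,0,0,0,-0.3333,0,0.085],[0,0,0,0,-0.3333,0,0.085],[0,0,0,0,-0.3333,0,0.085]]}}

```text
clock: 36.33
eef_pos: [692.3, -20.6, 183.6]
tcp_rot: [3.141, -0.0, -2.974]
contact_force: [0.0, -0.2, -0.3]
opening: 0.995
grasp_force: 0.0
```

Run:
```python
from h import *
e=np.array([np.cos(.167),np.sin(.167)]);g=np.array([-e[1],e[0]])
for n in("top","scene"):
    p,d=grab_frame(n);W=cloud(n,d)
    for nm,s,z in(("jar",-90,82),("stop",-30,104),("square",30,98),("slim",90,110)):
        X=W[...,:2]-np.array((562,209.2)); m=(np.abs(X@e-s)<28)&(np.abs(X@g)<34)&(np.abs(W[...,2]-z)<5)
        print(n,nm,m.sum(),"along",(X@e)[m].mean().round(1)-s,"across",(X@g)[m].mean().round(1),"z",np.percentile(W[m][:,2],90).round(1))
    if n=="scene": cv2.imwrite("pics/d1.png",p[:,:,::-1])
print(sensors.sense()["contact_force"].round(1))
```

```text
<stdin>:7: RuntimeWarning: Mean of empty slice.
  ret = ret.dtype.type(ret / rcount)
Traceback (most recent call last):
IndexError: index -1 is out of bounds for axis 0 with size 0
```

Emit:
{"method": "move_arm", "body": {"motion": [[0,0,0,0.0267,-0.0533,0,0.085],[0,0,0,0.0533,-0.12,0,0.085],[0,0,0,0.08,-0.1867,0,0.085],[0,0,0,0.1067,-0.24,0,0.085],[0,0,0,0.1333,-0.2933,0,0.085],[0,0,0,0.1333,-0.2933,0,0.085],[0,0,0,0.1333,-0.2933,0,0.085]]}}

```text
clock: 37.25
eef_pos: [630.9, -254.1, 183.7]
tcp_rot: [3.141, 0.0, -2.974]
contact_force: [0.3, -0.3, -0.2]
opening: 0.995
grasp_force: 0.0
```

Run:
```python
from h import *
e=np.array([np.cos(.167),np.sin(.167)]);g=np.array([-e[1],e[0]])
for n in("top","scene"):
    p,d=grab_frame(n);W=cloud(n,d)
    if n=="scene": cv2.imwrite("pics/d1.png",p[:,:,::-1])
    for nm,s,z in(("jar",-90,82),("stop",-30,104),("square",30,98),("slim",90,110)):
        X=W[...,:2]-np.array((562,209.2)); m=(np.abs(X@e-s)<28)&(np.abs(X@g)<34)&(np.abs(W[...,2]-z)<5)
        if m.sum(): print(n,nm,m.sum(),"along",(X@e)[m].mean().round(1)-s,"across",(X@g)[m].mean().round(1),"z",np.percentile(W[m][:,2],90).round(1))
print(sensors.sense()["contact_force"].round(1))
```

```text
top jar 391 along -0.4000000000000057 across 0.6 z 82.3
top stop 116 along 0.0 across -0.5 z 105.9
top square 179 along -1.0 across 0.7 z 98.5
top slim 111 along -0.5999999999999943 across 0.4 z 110.6
scene jar 134 along -0.5 across -2.3 z 83.2
scene stop 41 along -0.3000000000000007 across -3.6 z 106.2
scene square 73 along -0.8999999999999986 across -1.5 z 99.5
scene slim 47 along -0.29999999999999716 across -1.2 z 112.0
[ 0.5 -0.4 -0.3]
```

View pics/d1.png

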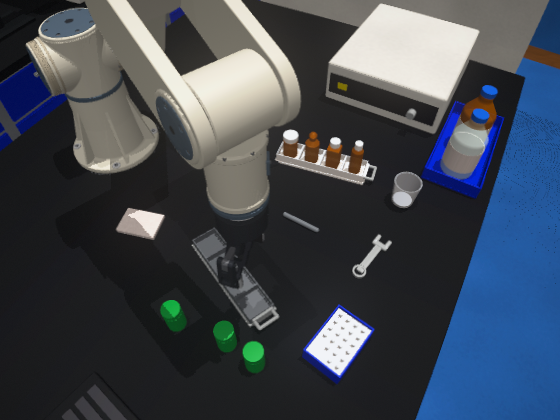

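The picture shows all four bottles standing upright in the tray at px (290,143), (313,149), (334,154), (357,158). The slim one is nearest the loop, and the arm is clear over the empty rack. Handing in.

```bash
python3 -c "
from rig import order
print(order.sign_off())"
```

```text
the job is handed in; nothing more can be done
None
```

All four bottles stand upright in the sampler tray in reverse order, each within about 4 mm of its pocket centre by the cameras, and the job was handed in at about 37 s; the sign-off returned no verdict.

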